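# Turn the stone to the green view and take the picture

## Robot

A 7-joint arm with a two-finger parallel gripper is mounted at the origin on the work surface. World frame = base frame: x ahead of the robot, y to its left, z up, the work surface at z = 0. Lengths are in m, angles in rad, forces in N, time in s.
With the tool pointing down it reaches from about 0.425 to 0.925 m from the base axis. Payload 6.8 kg.
Tool frame: the origin (TCP) lies at the very end of the fingers, on their centre line; the grasp point (between the pads) lies 19 mm behind it; z points along the fingers, y is the line along which they close (so a half turn about z gives the same grasp; the last joint's range is limited). The gripper opens to 88 mm and grips with 3 to 60 N. Pads are 20 mm wide; open, the fingers measure 115 mm over their backs; the gripper's body (75 mm by 178 mm) begins 61 mm behind the grasp point.
Start: joints at [-1.375, 0.477, 0.022, 1.555, -0.011, 1.109, -0.083], TCP at [0.202, 0.644, 0.223] pointing down, gripper open.
Joint ranges: [-2.96, 2.96], [-0.34, 2.1], [-1.41, 1.46], [0.24, 2.44], [-1.37, 4.51], [0.17, 1.92], [-2.96, 2.96]. Speed limits (rad/s): [2.39, 2.39, 3.14, 3.14, 3.14, 3.14, 3.14].

## Interface

Orientations are given as a unit quaternion [x, y, z, w].
In Python, from workcell import ctrl gives the robot as it stands. The module is installed in compiled form; this text tells all that it offers.
- The arm moves only by the shell command python3 -m inch 'ROWS'. ROWS is JSON, a list that holds one entry, the list of rows, each a list of 5 numbers: the finger opening in mm, from 0 to 87.8, then the shift along the tool's x, y, z in mm, then the turn about the tool's z in rad. A call has 1 to 10 rows; each row shifts and turns the commanded pose from where the row before left it, along the tool's axes as they then stand; what a row does not reach is not made up. A row lasts 1/10 s, in which the tool goes at most 50 mm and 8.59 degrees, less where a joint would pass 70% of its speed; a pose out of reach is approached as far as the arm can. A call with a gripper value outside its range is refused whole. The fingers move at their own pace and stop on an object; the grip force is fixed at half the most. Time passes only in rows, so rows that do not move let the fingers close. It gives the time, the measured TCP pose, the force, the opening and the grip force at its end, in the units of the state.
- ctrl.sense(): the state, without advancing time (a new reading comes with each control period).
- ctrl.grab_frame(name): name is "scene" or "top" or "wrist"; returns a dict with "color" (480x640x3 uint8, red, green, blue), "camera_matrix" (3x3 intrinsics, pixels), "D" ([k1, k2, p1, p2, k3] as OpenCV has them; the pictures are not rectified), "xyz" and "attitude" of the camera in the world. Camera axes: x right, y down, z forward; pixel columns grow to the right and rows downward; lengths in m; the calibration is good to about 2 mm. A picture is of the moment at which its call begins. There is no depth.
- ctrl.close_job(): hands the job in; it is judged then, once.
The state is a dict: "time_s": time; "joint_positions": joint angles; "joint_velocities": joint speeds; "joint_torque": joint torques, N m; "tool_pos": TCP position; "orientation": TCP orientation; "force": force on the tool from outside, world axes, zero at the start; "wrist_torque": the same for the moment, N m; "width": opening from 0.0 (shut) to 1.0 (fully open); "grip_force": force on a finger pad.
Only numpy, scipy, OpenCV 4.12 (cv2) and the standard library are available. Lean on these libraries where they do the work, as an engineer would, in place of code of your own. Each camera call takes 0.05 s, during which the arm holds its last target. There are 200 camera calls.

## Task

The stone on the turntable is to be photographed from its green view: push the turntable's red and black pointer bar round from its side, without pinching it or leaning on it from above, until it points at the middle of the green marker. Only then press the red shutter button fully down, let it come up again and take the hand away. Do not touch the stone on the turntable, and leave the other stones and the jar where they stand.

Things in the scene. Friction and masses are not known exactly. Their poses are not given: they have to be found in the camera images.
- turntable: Fixed foot of the specimen turntable, black, 140 mm across and 17 mm high, in the middle of a flat round white paper sheet (430 mm across, 1 mm, with black tick lines, look only). Origin on the turning axis at table height; z up. On the foot turns a white platform 170 mm across with a black rubber top 40 mm above the table.
- platform (a joint): Turning angle of the platform and its pointer bar, rad, about the vertical axis through the origin of turntable. 0 when the bar points along the +x axis of turntable; grows anticlockwise seen from above. Stops at -2.3 and +2.3. It turns stiffly (friction torque 0.12 N m plus damping 0.06 N m s/rad, about 1 to 2 N at the bar's end when pushed slowly) and stays where it is left.
- pointer_tip (a point): Middle of the pointer bar's outer end, at its top edge, 150 mm from the turning axis, 44 mm above the table; a white 8 mm dot marks it. Its x axis points outwards along the bar, away from the turning axis, y to the bar's left (anticlockwise) side, z up.
- strip_left: Red half of the pointer bar, its left (anticlockwise) side, 9 mm wide, fixed to the platform. Origin on the turning axis at table height, x along the bar. The whole bar sticks out level from the platform, from 85 to 150 mm from the axis, is 18 mm wide (two strips side by side) and reaches from 22 to 44 mm above the table, with free space below.
- strip_right: Black half of the pointer bar, its right (clockwise) side, 9 mm wide, fixed to the platform. Origin as for the red half.
- marker_green: Green flat round marker, 24 mm across and 6 mm high, fixed on the paper sheet about 155 to 215 mm from the turning axis. Origin at the centre of its underside. The pointer has to point at its middle.
- marker_blue: Blue marker like the green one: another view, not wanted now.
- marker_yellow: Yellow marker like the green one: another view, not wanted now.
- specimen: Brown faceted stone lying loose on the platform, about 100 x 80 mm and 38 mm high (its top is about 78 mm above the table), 250 g. Origin at the centre of its underside. It rides round with the platform and must not be touched.
- shutter_top (a point): Centre of the top of the red shutter button (32 mm across) when up, in a black housing that is fixed to the table. It is pressed straight down; z up.
- shutter (a joint): Travel of the shutter button, m: 0 is up, 0.006 fully down, counted as pressed from 0.0045. Spring: fully down takes 5 N, and it comes up by itself.
- stone_ochre: Loose ochre stone about 90 x 72 mm, 50 mm high, on the table: leave alone. Origin at the centre of its underside.
- stone_dark: Loose dark grey stone about 92 x 76 mm, 48 mm high, on the table: leave alone. Origin at the centre of its underside.
- jar: Loose glass jar with a green lid, 68 mm across, 90 mm high: leave alone. Origin at the centre of its underside.
Not all that is in view belongs to the job. What is meant by the part that bears shutter_top is not orange, purple or white, and is the larger of those in its own colour.

How it is judged:
By the outcome, as a careful person would: the job done as asked, in the order asked, and still so for the second after the job is handed in, with the robot touching nothing.
It also fails if it takes over 54 s, if anything falls off the work surface, if the arm or the gripper's body presses on something with over 40 N, if the wrist force passes 120 N, or if a joint passes its speed limit or range.

## Working session

There is one attempt and no reset: what is moved stays moved. The work goes in short steps, Python scripts to look and compute and a shell command to move; the robot and the scene stay as the last step left them, time stands still between calls to the robot, and variables do not carry over. Pictures are saved under pics/ and viewed, at most 10 in all, crops included, and the job is handed in when it is done.

```bash
mkdir -p pics; cat > h.py <<'E'
import numpy as np, cv2
from workcell import ctrl
from scipy.spatial.transform import Rotation as R
def rot(a):
    a=np.array(a,float); return a if a.shape==(3,3) else R.from_quat(a).as_matrix()
def ray(f,uv,z):
    p=cv2.undistortPoints(np.array(uv,float).reshape(-1,1,2),np.array(f["camera_matrix"]),np.array(f["D"])).reshape(-1,2)
    d=np.c_[p,np.ones(len(p))]@rot(f["attitude"]).T; o=np.array(f["xyz"])
    return o+d*((z-o[2])/d[:,2])[:,None]
def proj(f,P):
    Rm=rot(f["attitude"]); t=-Rm.T@np.array(f["xyz"])
    return cv2.projectPoints(np.array(P,float).reshape(-1,3),cv2.Rodrigues(Rm.T)[0],t,np.array(f["camera_matrix"]),np.array(f["D"]))[0].reshape(-1,2)
def save(f,n): cv2.imwrite(f"pics/{n}.png",f["color"][:,:,::-1])
E
python3 - <<'E'
from h import *
import pickle
F={n:ctrl.grab_frame(n) for n in("scene","top")}
pickle.dump(F,open("F.pkl","wb"))
for n,f in F.items(): save(f,n+"0"); print(n,f["xyz"],f["attitude"])
s=ctrl.sense(); print(s)
E
```

```text
scene [ 1.22365904 -0.43817026  1.10809746] [ 0.83655725  0.44625793 -0.14507618 -0.2828051 ]
top [ 0.3190864  -0.00491574  1.36349543] [-0.69872556  0.70891175 -0.06158885  0.07371247]
{'time_s': 0.1, 'joint_positions': array([-1.37512708,  0.47775038,  0.02237916,  1.55633621, -0.01151632,
        1.10932618, -0.0831035 ]), 'joint_velocities': array([ 0.000655  , -0.00418399,  0.00149628, -0.00097054,  0.00084149,
        0.00064815,  0.00031082]), 'joint_torque': array([ 4.46100166e-03, -5.84093750e+01,  1.54001869e+00, -2.73315024e+01,
       -5.42530697e-02,  1.30913951e-02,  7.01863109e-05]), 'tool_pos': array([0.2017695 , 0.64356108, 0.22176449]), 'orientation': array([ 1.51312647e-01,  9.88485593e-01, -8.43233933e-04, -6.51648868e-05]), 'force': array([-0.0674375 ,  0.42781463,  0.27845438]), 'wrist_torque': array([-0.03678462, -0.05551548, -0.02939335]), 'grip_force': 0.0, 'width': 1.0013243725828513}
```

View pics/top0.png

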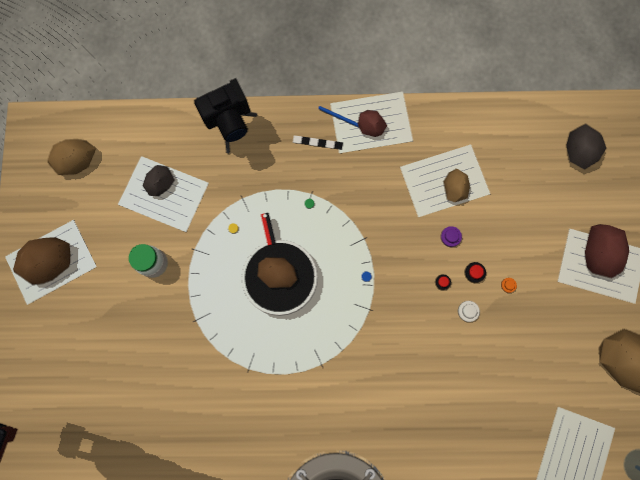

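View pics/scene0.png

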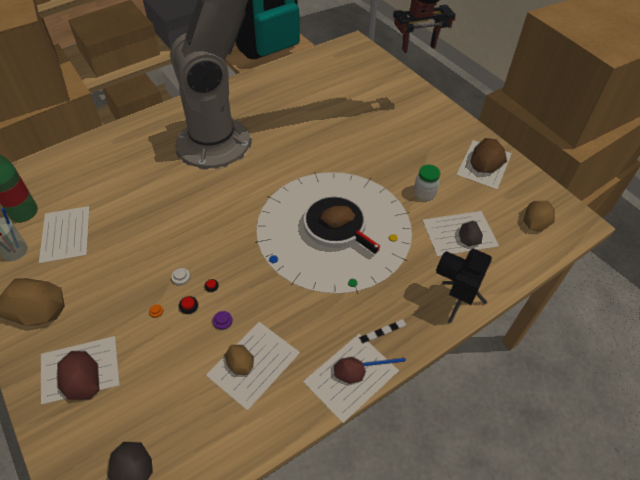

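Top view: the pointer tip is at (267,214), green marker (309,204), blue (366,277), yellow (233,228), and the turntable axis about (281,279). Shutter candidates are large red (475,272), small red (443,282), purple (451,236), orange (509,285) and white (469,311). The description picks the larger red one at (475,272); in the scene view that is (189,304).

```bash
cat > m.py <<'E'
from h import *
def blobs(f,kind,box):
    hsv=cv2.cvtColor(f["color"],cv2.COLOR_RGB2HSV); H,S,V=[hsv[:,:,i].astype(int) for i in range(3)]
    m={"red":((H<6)|(H>174))&(S>170)&(V>110),"green":(H>45)&(H<85)&(S>110),"paper":(S<40)&(V>150),"blue":(H>98)&(H<125)&(S>130)}[kind].astype(np.uint8)
    x0,y0,x1,y1=box; k=np.zeros_like(m); k[y0:y1,x0:x1]=m[y0:y1,x0:x1]
    n,l,s,c=cv2.connectedComponentsWithStats(k)
    return [(int(s[i,4]),c[i].round(2),l==i) for i in range(1,n) if s[i,4]>12]
E
python3 - <<'E'
from m import *
import pickle
F=pickle.load(open("F.pkl","rb"));t=F["top"];s=F["scene"]
g=blobs(t,"green",(290,190,330,220));print("green",[(a,c,ray(t,c,.006)[0]) for a,c,_ in g])
gs=blobs(s,"green",(335,270,370,295));print("green s",[(a,c,ray(s,c,.006)[0]) for a,c,_ in gs])
for a,c,mk in blobs(t,"red",(430,255,500,295)): print("btn top",a,c,ray(t,c,.03)[0])
for a,c,mk in blobs(s,"red",(170,275,225,320)): print("btn sc",a,c,ray(s,c,.03)[0],ray(s,c,.02)[0])
for f,b in((t,(185,185,380,380)),(s,(250,165,420,295))):
    p=max(blobs(f,"paper",b),key=lambda q:q[0]); cn=max(cv2.findContours(p[2].astype(np.uint8),0,1)[0],key=len)
    w=ray(f,cn.reshape(-1,2),.001)[:,:2]
    h=cv2.convexHull(w.astype(np.float32)*1000)
    (x,y),(A,B),_=cv2.fitEllipse(h); print("paper",x,y,A,B)
for a,c,mk in blobs(t,"red",(255,205,280,250)):
    P=np.argwhere(mk)[:,::-1]; print("bar",a,c,ray(t,[c],.044)[0], cv2.minAreaRect(P.astype(np.float32)))
a=cv2.resize(t["color"][195:315,190:350],None,fx=3.5,fy=3.5,interpolation=2)
b=cv2.resize(t["color"][222:322,420:520],None,fx=2.3,fy=2.3)
c=np.zeros((420,560+230,3),np.uint8);c[:,:560]=a;c[:230,560:]=b
cv2.imwrite("pics/crop.png",c[:,:,::-1])
E
```

```text
green [(66, array([309.15, 203.06]), array([0.67755115, 0.0503611 , 0.006     ]))]
green s [(46, array([352.39, 282.3 ]), array([0.67836341, 0.05076779, 0.006     ]))]
btn top 142 [476.02 271.04] [ 0.50679834 -0.32517463  0.03      ]
btn top 83 [443.42 281.27] [ 0.48478374 -0.25077237  0.03      ]
btn sc 51 [210.55 283.06] [ 0.49668487 -0.25528498  0.03      ] [ 0.48994175 -0.25358861  0.02      ]
btn sc 105 [187.3  301.96] [ 0.5144725  -0.32796497  0.03      ] [ 0.50789437 -0.32694275  0.02      ]
paper 499.83795166015625 118.24564361572266 428.23443603515625 428.6884460449219
paper 499.7100524902344 118.26643371582031 423.7120056152344 425.1795654296875
bar 100 [266.32 230.15] [0.60577825 0.14659722 0.044     ] ((266.1095275878906, 228.97467041015625), (31.03061294555664, 3.3728926181793213), 77.00537872314453)
```

View pics/crop.png

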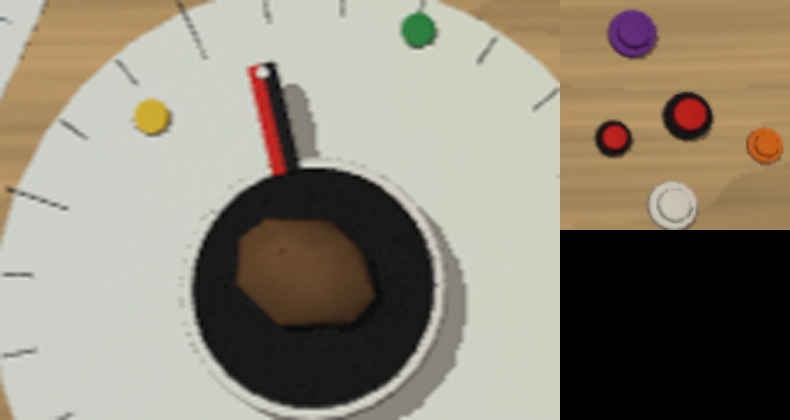

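The crop confirms the choice: at right, the large red button is in a black housing, next to a smaller red one and the purple, orange and white ones. At left, the bar has its white dot at crop (263,72) and green is at (418,29). Green bears about -0.364 rad and the bar about +0.22, so I push clockwise against the red side.

```bash
python3 -m inch '[[[0,-33,-19,0,0],[0,-33,-19,0,0],[0,-33,-19,0,0],[0,-33,-19,0,0],[0,-33,-19,0,0],[0,-33,-19,0,0],[0,-33,-19,0,0],[0,-33,-19,0,0]]]'
python3 -m inch '[[[0,-33,-19,0,0],[0,-33,-19,0,0],[0,-33,-19,0,0],[0,-33,-19,0,0],[0,-33,-19,0,0],[0,-33,-19,0,0],[0,-33,-19,0,0],[0,-33,-19,0,0],[0,0,0,0,0],[0,0,0,0,0]]]'
cat > tgt.py <<'E'
import sys; from h import *
s=ctrl.sense(); M=rot(s["orientation"]); d=np.array(eval(sys.argv[1]))-s["tool_pos"]
print("pos",s["tool_pos"],"tool move mm",(M.T@d*1000).round(1),"y axis ang",np.arctan2(M[1,1],M[0,1]),"F",s["force"],"t",s["time_s"],"w",s["width"])
E
python3 tgt.py "[.618,.187,.025]"
python3 -c "
from h import *
save(ctrl.grab_frame('wrist'),'w1')"
```

```text
time_s: 0.9
tool_pos: [0.409, 0.4186, 0.2224]
orientation: [0.151, 0.988, -0.0, -0.0]
force: [0.3, 0.2, -0.2]
width: 0.316
grip_force: 0.0
time_s: 1.9
tool_pos: [0.6149, 0.1951, 0.222]
orientation: [0.152, 0.988, -0.0, -0.0]
force: [-0.4, 0.9, -0.1]
width: 0.006
grip_force: 0.0
pos [0.61488765 0.19505571 0.22204724] tool move mm [ -5.5  -6.6 197. ] y axis ang 1.2648167449695706 F [-0.37964537  0.8555766  -0.07351681] t 1.9 w 0.0063257177559902416
```

View pics/w1.png

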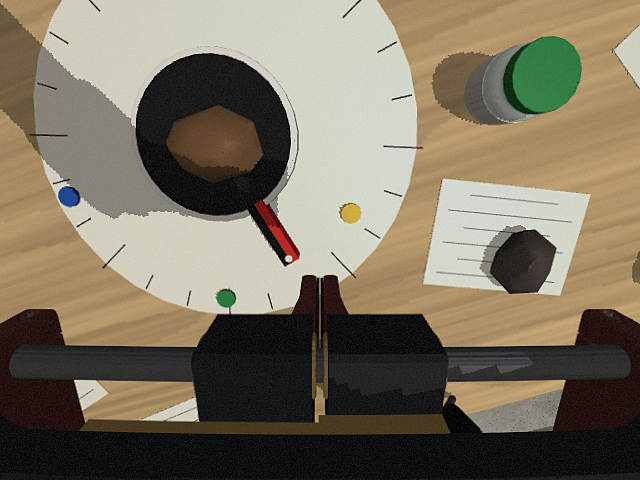

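Wrist view: the dot is at (288,259), green (226,298), yellow (351,213), blue (69,196). The closed fingers hang free on the red side.

```bash
cat > ang.py <<'E'
from m import *
import sys
C=np.array([.4998,.1183]); s=ctrl.sense()
f=ctrl.grab_frame(sys.argv[1]); img=f["color"]
g=np.array([.678,.0505,.006])
u,v=proj(f,[g])[0].astype(int)
b=[q for q in blobs(f,"green",(max(u-30,0),max(v-30,0),u+30,v+30))]
if b:
    b=max(b,key=lambda q:q[0]); G=ray(f,[b[1]],.006)[0]; print("green",b[0],b[1],G,"ang",np.arctan2(*(G[:2]-C)[::-1]))
# red strip top: world points, keep those in bar radius
hsv=cv2.cvtColor(img,cv2.COLOR_RGB2HSV); H,S,V=[hsv[:,:,i].astype(int) for i in range(3)]
P=np.argwhere(((V>150)&(S<70)))[:,::-1]; W=ray(f,P,.044)[:,:2]-C
Rr=np.argwhere(((H<6)|(H>174))&(S>170)&(V>60))[:,::-1]; RW=ray(f,Rr,.044)[:,:2]-C; r=np.hypot(*RW.T); k=(r>.085)&(r<.155); RW=RW[k]
print("red n",len(RW),"mean ang",np.median(np.arctan2(RW[:,1],RW[:,0])))
# dot: small white blob adjacent to red
m=((V>150)&(S<70)).astype(np.uint8); n,l,st,c=cv2.connectedComponentsWithStats(m)
for i in range(1,n):
    if 4<st[i,4]<300:
        w=ray(f,[c[i]],.044)[0,:2]-C; rr=np.hypot(*w)
        if .13<rr<.16: print("dot",st[i,4],c[i],"r",rr,"ang",np.arctan2(w[1],w[0]))
print("tcp",s["tool_pos"],"F",s["force"])
E
python3 ang.py wrist; python3 ang.py top
```

```text
green 257 [224.67 298.47] [0.67673422 0.05366853 0.006     ] ang -0.3502266197280304
red n 716 mean ang 0.29685829480990356
dot 39 [287.05128205 259.28205128] r 0.14469035875257857 ang 0.2360051935212928
tcp [0.61416081 0.19658046 0.22209409] F [ 0.06186584  0.61366018 -0.19522008]
green 66 [309.15 203.06] [0.67755115 0.0503611  0.006     ] ang -0.3650798239542822
red n 85 mean ang 0.25833442588509214
dot 6 [265.16666667 215.33333333] r 0.1440060962225128 ang 0.2179367597082575
tcp [0.61385474 0.19739247 0.22222412] F [ 0.97046442  0.47222754 -0.58351257]
```

```bash
python3 -m inch '[[[0,-5,0,30,0],[0,0,-3,40,0],[0,0,0,40,0],[0,0,0,40,0],[0,0,0,30,0],[0,0,0,17,0],[0,0,0,0,0]]]'; python3 tgt.py "[.6267,.170,.025]"
```

```text
time_s: 2.75
tool_pos: [0.6166, 0.1924, 0.0235]
orientation: [0.15, 0.989, -0.001, -0.002]
force: [-0.0, 0.0, 0.3]
width: 0.003
grip_force: 0.0
pos [0.61655321 0.19236388 0.02348916] tool move mm [-16.3 -18.3  -1.5] y axis ang 1.2687133034554998 F [-0.04655743  0.0059037   0.28787023] t 2.75 w 0.003109758092603867
```

```bash
python3 -m inch '[[[0,-4,-6,0,0],[0,-4,-6,0,0],[0,-4,-6,0,0],[0,-4,-6,0,0],[0,-4,-6,0,0],[0,-4,-6,0,0],[0,0,0,0,0.03],[0,0,0,0,0.03]]]'; python3 ang.py top
python3 -m inch '[[[0,-2,-6,0,0],[0,-2,-6,0,0],[0,-2,-6,0,0],[0,-2,-6,0,0],[0,-2,-6,0,0],[0,0,0,0,0],[0,0,0,0,0]]]';python3 ang.py top;python3 ang.py wrist;  python3 tgt.py "[.6293,.093,.025]"
python3 -c "
from h import *
save(ctrl.grab_frame('top'),'t2')
save(ctrl.grab_frame('wrist'),'w2')"
```

```text
time_s: 3.55
tool_pos: [0.6308, 0.1496, 0.0255]
orientation: [0.183, 0.983, -0.0, -0.0]
force: [-0.5, -0.1, 0.4]
width: 0.003
grip_force: 0.0
green 66 [309.15 203.06] [0.67755115 0.0503611  0.006     ] ang -0.3650798239542822
red n 20 mean ang 0.06859423509315075
dot 47 [283.91489362 215.53191489] r 0.1398838472644312 ang -0.08372218793649136
tcp [0.63077023 0.14963798 0.02553821] F [-0.45424129 -0.05469156  0.4099813 ]
time_s: 4.3
tool_pos: [0.6292, 0.118, 0.0256]
orientation: [0.181, 0.983, -0.0, -0.0]
force: [0.5, -0.2, -1.0]
width: 0.005
grip_force: 0.0
green 55 [309.13 202.38] [0.67920354 0.05039512 0.006     ] ang -0.36183877090222655
red n 0 mean ang nan
dot 42 [299.23809524 215.02380952] r 0.14755458068681399 ang -0.32177865461390753
tcp [0.62919511 0.11803191 0.02557457] F [ 0.50575772 -0.19086266 -0.95731089]
red n 2150 mean ang -0.10716007405263042
tcp [0.62917728 0.11837814 0.02552356] F [-0.90773049  0.48574699 -0.43882384]
pos [0.62923971 0.11868953 0.02555937] tool move mm [ -9.2 -24.    0.6] y axis ang 1.2070769803997798 F [ 0.96237475  0.31295722 -0.20433481] t 4.4 w 0.009142602231688139
  return _methods._mean(a, axis=axis, dtype=dtype,
  ret = ret.dtype.type(ret / rcount)
```

View pics/w2.png

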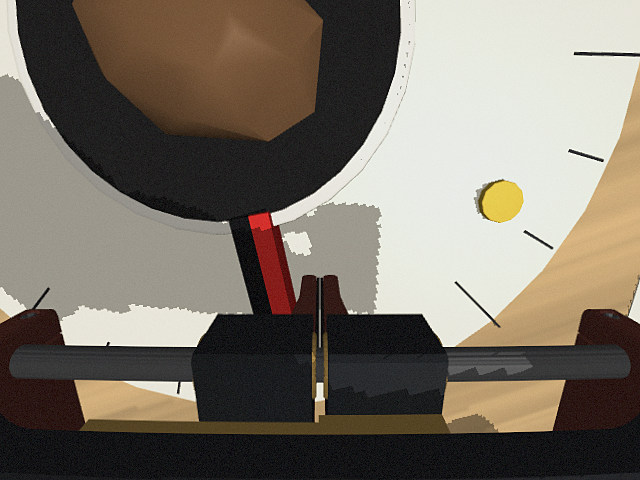

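The wrist view shows the fingers on the bar's red side at about (295,300), the stone well clear, and yellow at (502,201). Roughly 0.19 rad remain. I'll push most of it, then back off to measure.

```bash
python3 -m inch '[[[0,-2,-5,0,0],[0,-2,-5,0,0],[0,-3,-5,0,0],[0,-2,-5,0,0],[0,0,0,0,0],[0,0,0,0,0]]]'
python3 -m inch '[[[0,0,20,0,0],[0,0,30,0,0],[0,0,30,0,0],[0,40,0,0,0],[0,40,0,0,0],[0,0,0,0,0],[0,0,0,0,0]]]'
python3 ang.py top; python3 ang.py scene
python3 -c "
from h import *
f=ctrl.grab_frame('top');g=ctrl.grab_frame('scene')
a=cv2.resize(f['color'][190:310,220:340],None,fx=3.3,fy=3.3)
b=cv2.resize(g['color'][200:300,290:390],None,fx=3.96,fy=3.96)
cv2.imwrite('pics/c3.png',np.hstack([a,b])[:,:,::-1])"
```

```text
time_s: 5.1
tool_pos: [0.6309, 0.096, 0.0257]
orientation: [0.181, 0.983, -0.0, 0.0]
force: [0.3, -1.6, 0.8]
width: 0.005
grip_force: 0.0
time_s: 5.8
tool_pos: [0.5841, 0.2025, 0.0258]
orientation: [0.179, 0.984, 0.0, 0.0]
force: [0.9, -1.0, 0.2]
width: 0.006
grip_force: 0.0
green 66 [309.15 203.06] [0.67755115 0.0503611  0.006     ] ang -0.3650798239542822
red n 100 mean ang -0.2957452297704743
tcp [0.58410349 0.20248363 0.02581856] F [ 0.90898679 -1.03239104  0.23911808]
green 46 [352.39 282.3 ] [0.67836341 0.05076779 0.006     ] ang -0.36157090847748447
red n 64 mean ang -0.29652634636068886
tcp [0.58531515 0.20134832 0.02599   ] F [0.45152896 0.16513876 1.00494129]
```

View pics/c3.png

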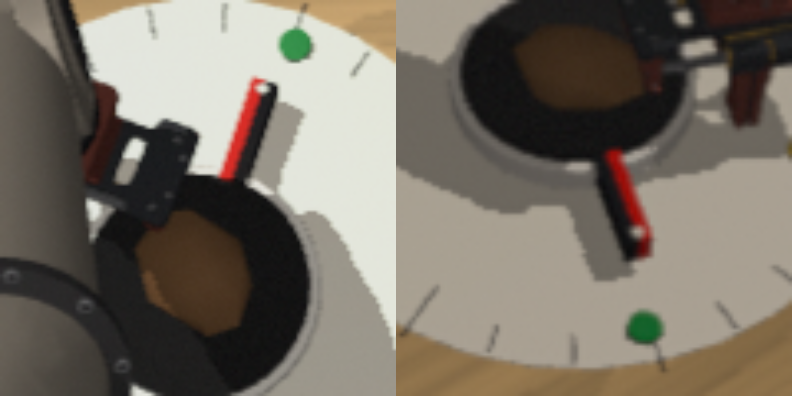

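Both crops show the bar a little short of green: dot at (262,88), green (295,44) in the left one. The stone is untouched. I'll refine the bar angle.

```bash
cat > bar.py <<'E'
from m import *
C=np.array([.4998,.1183])
for n in("top","scene"):
    f=ctrl.grab_frame(n)
    t=np.linspace(-.8,.5,2601); hsv=cv2.cvtColor(f["color"],cv2.COLOR_RGB2HSV).astype(int)
    H,S,V=[hsv[:,:,i] for i in range(3)]
    red=(((H<8)|(H>172))&(S>120)&(V>60)); 
    u=np.argwhere(red)[:,::-1]; W=ray(f,u,.044)[:,:2]-C; r=np.hypot(*W.T); k=(r>.095)&(r<.14)
    W=W[k]; d=cv2.fitLine(W.astype(np.float32),2,0,.01,.01).ravel(); d=d if d[0]>0 else -d
    # dot: brightest low-saturation pixels within 8 px of predicted tip
    a0=np.median(np.arctan2(W[:,1],W[:,0]))-.04
    p=proj(f,[[C[0]+.146*np.cos(a0),C[1]+.146*np.sin(a0),.044]])[0]
    yy,xx=np.mgrid[0:480,0:640]; q=(np.hypot(xx-p[0],yy-p[1])<4.5); w=np.where(q,np.clip(V-70,0,None)*np.clip(150-S,0,None),0)
    c=np.array([(w*xx).sum(),(w*yy).sum()])/w.sum(); D=ray(f,[c],.044)[0,:2]-C
    print(n,"mid-based",round(a0,3),"line dir",round(np.arctan2(d[1],d[0]),3),"dot",c.round(1),np.hypot(*D).round(4),round(np.arctan2(D[1],D[0]),3))
E
python3 bar.py;python3 tgt.py "[.6309,.096,.025]"
```

```text
top mid-based -0.321 line dir -1.459 dot [299.2 214.2] 0.1494 -0.317
scene mid-based -0.332 line dir -0.343 dot [351.6 258.1] 0.1434 -0.301
pos [0.58545634 0.19941925 0.02568956] tool move mm [-79.4 -80.4   0.7] y axis ang 1.2057265421933947 F [ 0.58993992 -0.82638735  0.08025019] t 6.1 w 0.003517466076717738
```

```bash
python3 -m inch '[[[0,-40,0,0,0],[0,-40,0,0,0],[0,0,-30,0,0],[0,0,-30,0,0],[0,0,-15,0,0],[0,0,-4.5,0,0],[0,-0.5,-4,0,0],[0,0,0,0,0],[0,0,0,0,0],[0,0,0,0,0]]]'
python3 -m inch '[[[0,0,20,0,0],[0,0,30,0,0],[0,0,30,0,0],[0,40,0,0,0],[0,40,0,0,0],[0,0,0,0,0],[0,0,0,0,0]]]'
python3 bar.py; python3 ang.py top; python3 ang.py scene
python3 -c "
from h import *
C=np.array([.4998,.1183])
f=ctrl.grab_frame('top');g=ctrl.grab_frame('scene')
L=[]
for q,(x,y) in((f,(270,190)),(g,(320,225))):
    a=cv2.resize(q['color'][y:y+65,x:x+65],None,fx=6,fy=6,interpolation=2)
    L.append(a)
cv2.imwrite('pics/c4.png',np.hstack(L)[:,:,::-1])"
```

```text
time_s: 7.1
tool_pos: [0.6302, 0.0946, 0.0256]
orientation: [0.18, 0.984, 0.0, 0.0]
force: [0.2, 0.3, -0.9]
width: 0.007
grip_force: 0.0
time_s: 7.8
tool_pos: [0.5834, 0.1991, 0.0258]
orientation: [0.179, 0.984, 0.0, -0.0]
force: [0.9, -0.3, -0.2]
width: 0.005
grip_force: 0.0
top mid-based -0.326 line dir -1.445 dot [299.2 214.4] 0.149 -0.318
scene mid-based -0.338 line dir -0.33 dot [351.2 258.4] 0.144 -0.31
green 66 [309.15 203.06] [0.67755115 0.0503611  0.006     ] ang -0.3650798239542822
red n 99 mean ang -0.30045409633277964
tcp [0.58506617 0.19714673 0.02599624] F [0.11739764 0.35936598 0.26826645]
green 46 [352.39 282.3 ] [0.67836341 0.05076779 0.006     ] ang -0.36157090847748447
red n 65 mean ang -0.3024973725347026
tcp [0.58518922 0.19655126 0.02592609] F [0.14551478 0.16708711 0.17876662]
```

View pics/c4.png

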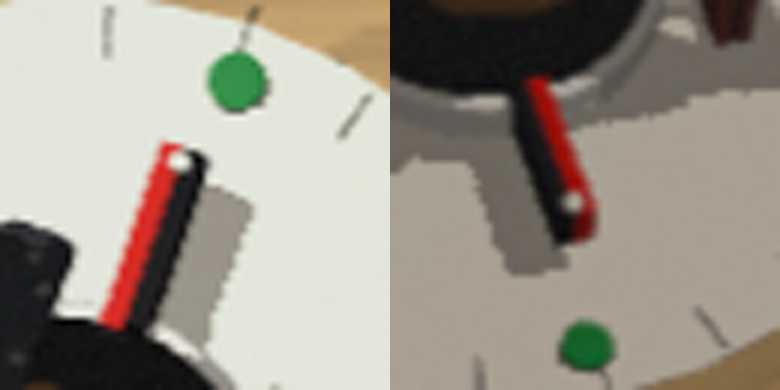

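Close crops: the dot is at (180,161) with green at (238,81) on the left, and at (572,201) with (586,345) on the right. The bar barely moved and still seems a bit short.

```bash
python3 - <<'E'
from h import *
C=np.array([.4998,.1183])
for n,x,y,o in(("top",180,161,(270,190)),("scene",182,201,(320,225))):
    f=ctrl.grab_frame(n); c=np.array([x,y])/6-.42+o; D=ray(f,[c],.044)[0,:2]-C
    print(n,c,np.hypot(*D),np.arctan2(D[1],D[0]))
E
python3 tgt.py "[.630,.0915,.025]"
```

```text
top [299.58       216.41333333] 0.1447078936835003 -0.3339267003669785
scene [349.91333333 258.08      ] 0.14216837740147795 -0.3293373878437916
pos [0.58427412 0.19601819 0.02563272] tool move mm [-80.  -81.3   0.7] y axis ang 1.2059645106960528 F [ 0.34539413  0.39384679 -0.1469777 ] t 8.2 w 0.0034149128720886647
```

```bash
python3 -m inch '[[[0,-40,0,0,0],[0,-40,0,0,0],[0,0,-30,0,0],[0,0,-30,0,0],[0,0,-15,0,0],[0,0,-5,0,0],[0,-0.5,-2,0,0],[0,-0.5,-2,0,0],[0,0,0,0,0],[0,0,0,0,0]]]'
python3 -m inch '[[[0,0,20,0,0],[0,0,30,0,0],[0,0,30,0,0],[0,40,0,0,0],[0,40,0,0,0],[0,0,0,0,0],[0,0,0,0,0]]]'
python3 ang.py top; python3 ang.py scene;python3 bar.py
```

```text
time_s: 9.2
tool_pos: [0.6298, 0.0906, 0.0257]
orientation: [0.18, 0.984, 0.0, 0.0]
force: [0.6, 1.2, -0.3]
width: 0.003
grip_force: 0.4
time_s: 9.9
tool_pos: [0.5829, 0.1948, 0.0257]
orientation: [0.179, 0.984, 0.0, -0.0]
force: [1.1, -0.4, -0.4]
width: 0.004
grip_force: 0.0
green 66 [309.15 203.06] [0.67755115 0.0503611  0.006     ] ang -0.3650798239542822
red n 97 mean ang -0.3245371716012318
dot 9 [301. 217.] r 0.14446001303183129 ang -0.3582908481750592
tcp [0.58285596 0.19484376 0.02573821] F [ 1.09277862 -0.43938868 -0.41135603]
green 46 [352.39 282.3 ] [0.67836341 0.05076779 0.006     ] ang -0.36157090847748447
red n 63 mean ang -0.324502447451794
dot 5 [349.2 258.4] r 0.14268063355472033 ang -0.3437417772350501
tcp [0.58402259 0.19371861 0.02594319] F [ 1.04061203 -0.92183051 -0.30986379]
top mid-based -0.349 line dir -1.51 dot [300.9 214.6] 0.1498 -0.344
scene mid-based -0.361 line dir -0.356 dot [349.7 258.5] 0.1434 -0.336
```

```bash
python3 -m inch '[[[0,0,0,-40,0],[0,0,0,-40,0],[0,0,0,-40,0],[0,0,0,-40,0],[0,0,0,-40,0],[0,-20,0,0,0],[0,-10,0,0,0],[0,0,0,0,0],[0,0,0,0,0]]]'
python3 ang.py wrist; python3 ang.py top
python3 -c "
from h import *
f=ctrl.grab_frame('wrist');save(f,'w5')
print(proj(f,[[.678,.0505,.006],[.4998,.1183,.044],[.64,.0650,.044]]))"
```

```text
time_s: 11.0
tool_pos: [0.6105, 0.1812, 0.2241]
orientation: [0.181, 0.983, -0.001, -0.001]
force: [-0.0, 0.5, -0.5]
width: 0.002
grip_force: 0.0
green 251 [243.38 301.62] [0.67678783 0.05368339 0.006     ] ang -0.35005486602457686
red n 699 mean ang -0.2852873832227489
dot 38 [232.63157895 279.92105263] r 0.14404593886135245 ang -0.35034853622725387
tcp [0.61050054 0.18121028 0.22408295] F [-0.02521999  0.47940471 -0.51579512]
green 66 [309.15 203.06] [0.67755115 0.0503611  0.006     ] ang -0.3650798239542822
red n 96 mean ang -0.3247170713818246
dot 9 [301. 217.] r 0.14446001303183129 ang -0.3582908481750592
tcp [0.61026793 0.18154545 0.22417552] F [-0.32893404  0.14752798 -0.08616809]
[[240.9800934  303.40840905]
 [220.37412966 145.0221745 ]
 [230.85742801 285.09911836]]
```

View pics/w5.png

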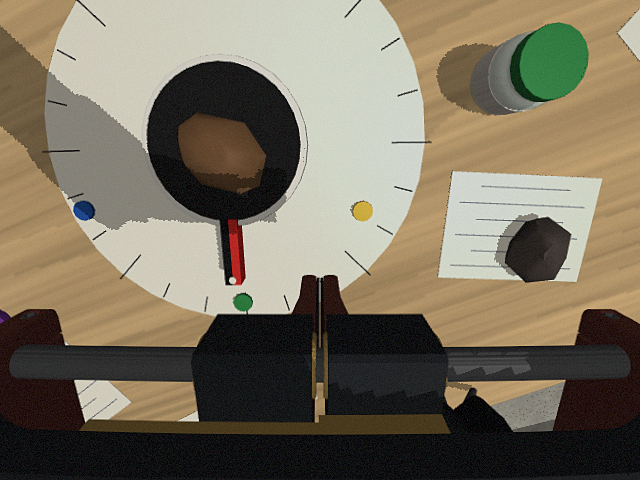

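The wrist view shows the bar's dot (233,280) in line with the axis and green (243,302). Correcting the view's offset, the error is about +0.004 rad here and -0.006 rad in the top view, so the bar is aligned. Now the shutter, at about (0.508, -0.327), top near z 0.02.

```bash
python3 -m inch '[[[0,-6.5,-39,0,0],[0,-6.5,-39,0,0],[0,-6.5,-39,0,0],[0,-6.5,-39,0,0],[0,-6.5,-39,0,0],[0,-6.5,-39,0,0],[0,-6.5,-39,0,0]]]'
python3 -m inch '[[[0,-6.5,-39,0,0],[0,-6.5,-39,0,0],[0,-6.5,-39,0,0],[0,-6.5,-39,0,0],[0,-6.5,-39,0,0],[0,-6.5,-39,0,0],[0,0,0,0,0],[0,0,0,0,0]]]'
python3 tgt.py "[.508,-.327,.03]"
python3 ang.py top
```

```text
time_s: 11.85
tool_pos: [0.5557, -0.0906, 0.2255]
orientation: [0.181, 0.984, 0.0, -0.0]
force: [0.6, 0.5, -0.2]
width: 0.006
grip_force: 0.0
time_s: 12.65
tool_pos: [0.5092, -0.3225, 0.2252]
orientation: [0.182, 0.983, 0.0, -0.0]
force: [0.6, 0.6, -0.1]
width: 0.003
grip_force: 0.0
pos [ 0.50916494 -0.32252175  0.22522396] tool move mm [ -0.7  -4.6 195.2] y axis ang 1.2050429287349922 F [ 0.59322029  0.5887098  -0.09844398] t 12.65 w 0.0030776812663490154
green 66 [309.15 203.06] [0.67755115 0.0503611  0.006     ] ang -0.3650798239542822
red n 97 mean ang -0.3245371716012318
dot 9 [301. 217.] r 0.14446001303183129 ang -0.3582908481750592
tcp [ 0.50916494 -0.32252175  0.22522396] F [ 0.59322029  0.5887098  -0.09844398]
```

```bash
python3 -m inch '[[[0,-0.5,-4.5,30,0],[0,0,0,40,0],[0,0,0,40,0],[0,0,0,40,0],[0,0,0,30,0],[0,0,0,5,0],[0,0,0,0,0],[0,0,0,0,0]]]'
python3 tgt.py "[.508,-.327,.02]"
python3 -c "
from h import *
f=ctrl.grab_frame('scene')
cv2.imwrite('pics/c6.png',cv2.resize(f['color'][250:340,140:260],None,fx=5,fy=5,interpolation=2)[:,:,::-1])"
```

```text
time_s: 13.5
tool_pos: [0.5101, -0.3265, 0.0423]
orientation: [0.18, 0.984, -0.0, 0.001]
force: [0.2, 0.2, -0.0]
width: 0.003
grip_force: 0.0
pos [ 0.51006126 -0.32648735  0.04226772] tool move mm [ 1.8 -1.2 22.3] y axis ang 1.2080128806592259 F [ 0.1913358   0.17927826 -0.01738602] t 13.5 w 0.0029458962657296054
```

View pics/c6.png

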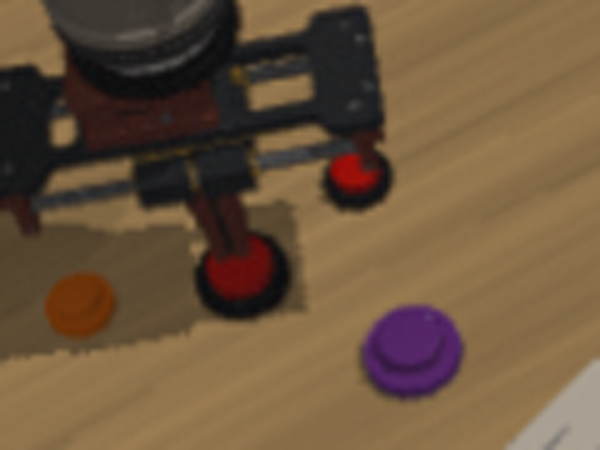

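The fingertips (232,245) hang just above the large red button (238,270). I'll press slowly and watch the force.

```bash
python3 -m inch '[[[0,1,-1,5,0],[0,0,0,5,0],[0,0,0,4,0],[0,0,0,2,0],[0,0,0,0,0]]]'
python3 -m inch '[[[0,0,0,2,0],[0,0,0,0,0]]]'; python3 -m inch '[[[0,0,0,2,0],[0,0,0,0,0]]]'; python3 -m inch '[[[0,0,0,2,0],[0,0,0,0,0]]]'
```

```text
time_s: 14.05
tool_pos: [0.5071, -0.327, 0.0242]
orientation: [0.181, 0.983, 0.0, -0.0]
force: [0.2, -0.6, -0.1]
width: 0.004
grip_force: 0.0
time_s: 14.25
tool_pos: [0.5075, -0.3272, 0.0226]
orientation: [0.181, 0.984, -0.0, 0.0]
force: [-0.7, -0.4, -0.3]
width: 0.001
grip_force: 0.0
time_s: 14.45
tool_pos: [0.5075, -0.3273, 0.0207]
orientation: [0.181, 0.983, -0.0, 0.0]
force: [0.0, -0.9, 2.9]
width: 0.005
grip_force: 1.2
time_s: 14.65
tool_pos: [0.5075, -0.3273, 0.0187]
orientation: [0.181, 0.983, -0.0, 0.0]
force: [0.3, 0.1, 3.7]
width: 0.006
grip_force: 1.7
```

```bash
python3 -m inch '[[[0,0,0,2,0],[0,0,0,0,0]]]'; python3 -m inch '[[[0,0,0,1,0],[0,0,0,0,0]]]'; python3 -m inch '[[[0,0,0,1,0],[0,0,0,0,0]]]'
```

```text
time_s: 14.85
tool_pos: [0.5075, -0.3273, 0.0167]
orientation: [0.181, 0.983, -0.0, 0.0]
force: [-0.5, 0.7, 4.0]
width: 0.004
grip_force: 2.3
time_s: 15.05
tool_pos: [0.5075, -0.3273, 0.0163]
orientation: [0.181, 0.983, 0.0, 0.0]
force: [-1.9, 1.4, 10.2]
width: 0.006
grip_force: 4.9
time_s: 15.25
tool_pos: [0.5076, -0.3273, 0.0162]
orientation: [0.181, 0.983, 0.0, 0.0]
force: [-3.1, 2.7, 18.1]
width: 0.002
grip_force: 8.9
```

Bottomed out: the force jumped with the tip at z 0.016. Now I lift away straight up.

```bash
python3 -m inch '[[[0,0,0,-4,0],[0,0,0,-5,0],[0,0,0,-15,0],[0,0,0,-40,0],[0,0,0,-40,0],[0,0,0,-40,0],[0,0,0,-40,0],[0,0,0,0,0],[0,0,0,0,0],[0,0,0,0,0]]]'
python3 ang.py top; python3 ang.py scene
python3 -c "
from m import *
save(ctrl.grab_frame('top'),'t7')
for a,c,_ in blobs(ctrl.grab_frame('scene'),'red',(170,275,225,320)): print(a,c)"
```

```text
time_s: 16.25
tool_pos: [0.5066, -0.3264, 0.1975]
orientation: [0.181, 0.984, 0.0, -0.001]
force: [-0.2, 0.5, -1.7]
width: 0.003
grip_force: 0.0
green 66 [309.15 203.06] [0.67755115 0.0503611  0.006     ] ang -0.3650798239542822
red n 97 mean ang -0.3245371716012318
dot 9 [301. 217.] r 0.14446001303183129 ang -0.3582908481750592
tcp [ 0.50657676 -0.32635305  0.19754938] F [-0.22440606  0.47654268 -1.68803981]
green 46 [352.39 282.3 ] [0.67836341 0.05076779 0.006     ] ang -0.36157090847748447
red n 63 mean ang -0.32585710281386965
tcp [ 0.50646503 -0.32638826  0.19717316] F [-0.80254347  0.44954075 -0.87116679]
53 [210.38 283.08]
106 [187.34 302.  ]
```

View pics/t7.png

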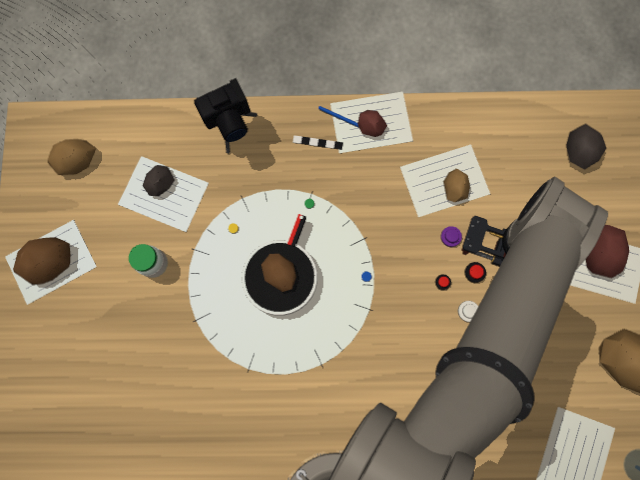

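The bar (301,217) points at green (309,204). The button is up again (its centroid in the scene view is the same as before), the stones and jar have not moved, and the hand is clear.

```bash
python3 -c "
from workcell import ctrl
print(ctrl.close_job())"
```

```text
the job is handed in; nothing more can be done
None
```

The job is handed in: the pointer is on the middle of the green marker to within about 0.006 rad by my camera measurements, then the large red shutter was pressed fully down and came back up, and the hand is clear with the stones and jar where they stood.

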